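# Clamp a heat sink in the repair jig

### The job

Clamp the heat sink in the repair jig so its copper face can be cleaned. First slide the jig's moving jaw shut until the heat sink is held snugly between the two jaws, then swing the cam lever until the cam's lobe pushes the heat sink firmly up against the sprung rubber bumper, and let go with everything staying clamped. Press just enough to feel it grip, because the fins bend if squeezed hard, and leave the other things on the bench alone.

Things in the scene. Friction and masses are not known exactly. Their poses are not given: they have to be found in the camera images.
- jig: Fixed flat aluminium plate, 205 mm (x) by 300 mm (y) by 12 mm thick. Origin on the bench (z = 0), 5 mm in +x and 30 mm in +y of the plate's centre; z up, yaw within 0.3 rad. In this frame the jaws close along y (fixed jaw on the +y side, moving jaw on the -y side); the cam is on the -x side, the rubber bumper on the +x side.
- fixed_jaw: Dark steel block 80 mm (x) by 30 (y) by 38 high on the plate; origin at the bottom middle of its inner (-y) face, axes as the jig's. It carries a steel anvil plate (70 mm wide, 34 high) on two rods, preset by an earlier user: its face stands 8 to 28 mm proud of this block towards -y, does not give under load, and its setting is not reported.
- heatsink: Loose finned aluminium heat sink, fins down, round copper face up: 80 mm (x) by 100 (y) by 34 high, about 0.35 kg; origin under its centre, axes roughly the jig's. It lies on the plate between the jaws, a little askew. Jaws close on the 100 mm width, cam and bumper on the 80 mm length. Fins bend above 18 N from the moving jaw or 45 N from the cam.
- jaw (a joint): Travel of the moving jaw towards +y in m, 0 (open) to 0.098; its face is at jig y = -0.110 + this. It has a steady drag of 7 N and stays where left: 7 N moves it empty (less is felt at a standstill), a few more push the heat sink along, then the push rises steeply (3 N/mm) when the heat sink meets the anvil. The drag keeps up to 7 N of squeeze after release; 13 to 18 N of push grips well.
- jaw_pad: Steel face plate of the moving jaw, 70 mm wide (x), 8 mm thick, 34 mm high, on two sprung pins in front of the jaw block (3 N/mm, 8 mm of travel back towards -y). Origin at the bottom of its +y face, 12 mm above the bench, axes as the jig's.
- jaw_back (a point): Middle of the flat -y face of the moving jaw block, 34 mm above the bench: the place to push, towards the jig's +y. The face is 80 mm wide (along the jig's x) and its top is 55 mm above the bench; a 100 mm wide foot at its base reaches no further out than the face.
- lever (a joint): Cam lever's turn in rad, counter-clockwise from above, 0 to 2.1. At 0 it points 120 deg from the jig's x axis (to +y, -x); turning it up (knob to -x, then -y) brings the lobe round. Hinge friction 0.15 N m, stays where left. The lobe meets the heat sink from 0.4 rad on, the bumper from about 1.3; 1.5 to 1.7 is firm (5 to 10 N at the knob, 2 N when free), the end of travel can squeeze too hard.
- cam: Eccentric steel disc under the lever, 44 mm across, 28 mm high, its centre 12 mm off the pivot. Origin on the pivot axis, at jig x = -0.060, y = 0.015, 13 mm above the bench; turns with the lever, z up, its x axis pointing along the lever.
- lever_knob (a point): Centre of the top of the upright round black knob at the lever's end, 96 mm above the bench, 75 mm from the pivot. The knob is 16 mm across and stands 41 mm clear above the lever, whose top is 53 mm above the bench; nothing else on the jig is higher than 55 mm.
- bumper: Black rubber-faced sprung pad, 40 mm wide (y), 30 mm high, on the +x side of the heat sink, with a stiffness of 4 N/mm over 10 mm towards +x. Origin at the bottom of its -x face, which rests at jig x = 0.045.
- charger: Bystander: black laptop power brick, 125 x 52 x 30 mm, origin under its centre. Leave alone.
- screwdriver: Bystander: screwdriver lying on the bench. Leave alone.
- screw_tray: Bystander: open white tray, 120 x 160 x 35 mm, origin under its centre. Leave alone.

How it is judged:
By the outcome, as a careful person would: the job done as asked, in the order asked, and still so for the second after the job is handed in, with the robot touching nothing.
It also fails if it takes over 70 s, if anything falls off the work surface, if the arm or the gripper's body presses on something with over 40 N, if the wrist force passes 120 N, or if a joint passes its speed limit or range.

### The arm

A 6-joint arm with a two-finger parallel gripper is mounted at the origin on the work surface. World frame = base frame: x ahead of the robot, y to its left, z up, the work surface at z = 0. Lengths are in m, angles in degrees, forces in N, time in s.
With the tool pointing down it reaches from about 0.375 to 0.9 m from the base axis. Payload 3.1 kg.
Tool frame: the origin (TCP) lies midway between the tips of the shut fingers; the grasp point (between the pads) lies 19 mm behind it; z points along the fingers, y is the line along which they close (so a half turn about z gives the same grasp; the last joint's range is limited). The gripper opens to 87 mm and grips with 3 to 60 N. Pads are 19 mm wide; open, the fingers measure 117 mm over their backs; the gripper's body (75 mm by 190 mm) begins 51 mm behind the grasp point.
Start: joints at [-77.55, 30.224, 82.088, -0, 67.689, -10.227], TCP at [0.241, -0.577, 0.223] pointing down, gripper open.
Joint ranges: [-176.69, 176.69], [-43.24, 126.21], [12.49, 139.97], [-82, 262], [0, 151.66], [-163.58, 163.58]. Speed limits (degrees/s): [159.86, 159.86, 180, 180, 180, 180].

### API

Orientations are given as a 3x3 rotation matrix whose columns are the frame's x, y, z axes.
In Python, from rig import bot gives the robot as it stands.
- The arm moves only by the shell command python3 steer.py, which reads ROWS from standard input. ROWS is 1 to 20 rows, parted by a bar, with the numbers parted by commas; each row has 7 numbers: dx, dy, dz in units of 25 mm, then a rotation vector rx, ry, rz in units of 4 degrees, then the opening from 0.0 (shut) to 1.0 (fully open); each row is the pose to reach, as a shift and turn from the pose commanded when the command began, along the tool's axes at that moment; what a row does not reach only later rows make up. A row lasts 1/10 s, in which the tool goes at most 0.05 m and 8.59 degrees, less where a joint would pass 70% of its speed; a pose out of reach is approached as far as the arm can. The fingers move at their own pace and stop on an object; the grip force is fixed at half the most. Time passes only in rows, so rows that do not move let the fingers close. It prints the time, the measured TCP pose, the force, the opening and the grip force at its end. Input that does not fit is refused with a message, and nothing moves.
- bot.read_state(): the state, without advancing time (a new reading comes with each control period).
- bot.capture(name): name is "scene" or "top" or "wrist"; returns a dict with "color" (420x560x3 uint8, red, green, blue), "K" (3x3 intrinsics, pixels), "view" (4x4, takes a point from world to camera coordinates); the wrist camera has in their place "mount" (4x4, takes a point from camera to tool coordinates, whose origin is the TCP and whose axes are the flange's). Camera axes: x right, y up, looking along -z (the intrinsics and any distortion apply to the point x, -y, -z); pixel columns grow to the right and rows downward; lengths in m; the calibration is good to about 2 mm. A picture is of the moment at which its call begins: read the wrist's pose just before it. There is no depth.
- bot.hand_in(): hands the job in; it is judged then, once.
The state is a dict: "time_s": time; "joint_positions": joint angles; "qvel": joint speeds; "tau": joint torques, N m; "position": TCP position; "tcp_rot": TCP orientation; "force": force on the tool from outside, world axes, zero at the start; "moment": the same for the moment, N m; "opening": opening from 0.0 (shut) to 1.0 (fully open); "grasp_force": force on a finger pad.
Only numpy, scipy, OpenCV 4.12 (cv2) and the standard library are available. Lean on these libraries where they do the work, as an engineer would, in place of code of your own. Each camera call takes 0.05 s, during which the arm holds its last target. There are 200 camera calls.

## Working session

There is one attempt and no reset: what is moved stays moved. The work goes in short steps, Python scripts to look and compute and a shell command to move; the robot and the scene stay as the last step left them, time stands still between calls to the robot, and variables do not carry over. Pictures are saved under pics/ and viewed, at most 10 in all, crops included, and the job is handed in when it is done.

```bash
ls; mkdir -p pics
python3 - <<'E'
from rig import bot
import cv2,numpy as np
s=bot.read_state(); print(s)
for n in("scene","top"):
    c=bot.capture(n); cv2.imwrite(f"pics/{n}0.png",c["color"][:,:,::-1]); np.savez(f"pics/{n}0.npz",**c); print(n,c["K"].tolist(),np.round(c["view"],4).tolist(),c.keys())
E
```

```text
pics
rig.py
steer.py
{'time_s': 0.0, 'joint_positions': array([-7.75519558e+01,  3.02767026e+01,  8.21563105e+01,  2.06163295e-04,
        6.76908783e+01, -1.02275957e+01]), 'qvel': array([-0.00472772,  0.13199617, -0.11559045,  0.01023522, -0.04632202,
       -0.04156842]), 'tau': array([-2.01162334e-04, -4.40045035e+01, -1.76589310e+01,  6.32855552e-02,
        5.84521727e-02, -1.53975193e-04]), 'position': array([ 0.24080935, -0.57594491,  0.22159635]), 'tcp_rot': array([[ 9.22702697e-01,  3.85512021e-01, -4.62844615e-04],
       [ 3.85512105e-01, -9.22700361e-01,  2.11219666e-03],
       [ 3.87210309e-04, -2.12736175e-03, -9.99997662e-01]]), 'force': array([-0.65397891, -0.25220363, -0.9978788 ]), 'moment': array([0.02159526, 0.02008959, 0.00162742]), 'grasp_force': 0.0, 'opening': 0.9961977327971181}
scene [[420.72925136422765, 0.0, 280.05038780395597], [0.0, 420.72925136422765, 208.750620198822], [0.0, 0.0, 1.0]] [[0.6161, 0.7876, -0.0124, -0.4449], [-0.4992, 0.4025, 0.7673, 0.1289], [0.6094, -0.4665, 0.6411, -1.3461], [0.0, 0.0, 0.0, 1.0]] dict_keys(['color', 'K', 'view'])
top [[447.34909610789475, 0.0, 282.1733274549605], [0.0, 447.34909610789475, 205.31351691899897], [0.0, 0.0, 1.0]] [[0.0143, -0.9999, -0.0028, 0.1591], [0.9885, 0.0137, 0.1509, -0.543], [-0.1508, -0.0049, 0.9885, -0.9315], [0.0, 0.0, 0.0, 1.0]] dict_keys(['color', 'K', 'view'])
```

View pics/top0.png

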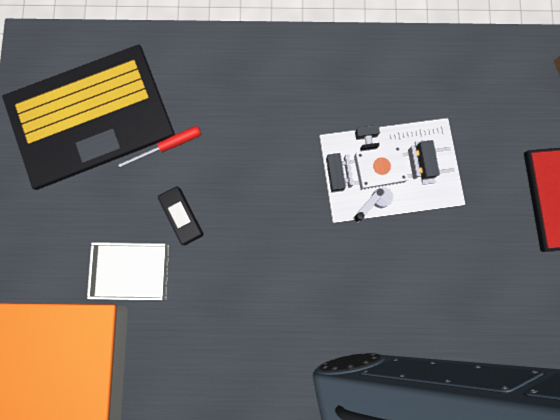

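View pics/scene0.png

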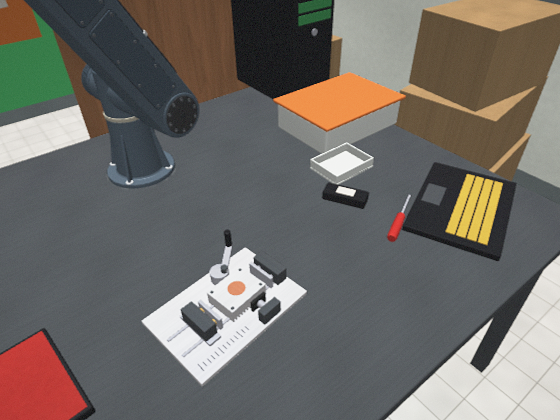

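Top view: plate corners at about (320,135), (448,119), (465,205) and (333,222), moving jaw at (429,162), knob near (360,217). In the scene view the knob top is near (228,234) and the plate spans (143,320)–(306,292).

```bash
cat > h.py <<'E'
import numpy as np,cv2
def ray(c,uv):
    V=c["view"];R=V[:3,:3];o=-R.T@V[:3,3]
    p=np.linalg.solve(c["K"],[uv[0],uv[1],1]);d=R.T@(p*[1,-1,-1]);return o,d/np.linalg.norm(d)
def onz(c,uv,z):
    o,d=ray(c,uv);return o+d*(z-o[2])/d[2]
def tri(rs):
    A=sum(np.eye(3)-np.outer(d,d) for o,d in rs);b=sum((np.eye(3)-np.outer(d,d))@o for o,d in rs)
    p=np.linalg.solve(A,b);return p,[round(float(np.linalg.norm(np.cross(p-o,d)))*1e3,1) for o,d in rs]
def proj(c,p):
    q=c["view"][:3,:3]@p+c["view"][:3,3];q=c["K"]@(q*[1,-1,-1]);return q[:2]/q[2]
E
python3 - <<'E'
import numpy as np,cv2
from h import *
out=[]
for n,(x0,y0,x1,y1) in dict(top=(305,105,480,235),scene=(130,220,320,390)).items():
    c=dict(np.load(f"pics/{n}0.npz")); im=c["color"]
    m=(im[y0:y1,x0:x1].min(2)>150).astype(np.uint8)
    m=cv2.morphologyEx(m,cv2.MORPH_CLOSE,np.ones((3,3)))
    cs,_=cv2.findContours(m,0,1); k=max(cs,key=cv2.contourArea)+[x0,y0]
    P=np.array([onz(c,q[0],0.012)[:2] for q in cv2.convexHull(k)],np.float32)
    r=cv2.minAreaRect(P); print(n,r)
    h=im[y0:y1,x0:x1,::-1]; cop=cv2.inRange(cv2.cvtColor(h,cv2.COLOR_BGR2HSV),(3,110,100),(14,255,255))
    l,_,st,ce=cv2.connectedComponentsWithStats(cop); i=1+np.argmax(st[1:,4]); uv=ce[i]+[x0,y0]
    print("copper",uv,st[i],onz(c,uv,.046))
    h=cv2.resize(h,(560,int(560*(y1-y0)/(x1-x0))),interpolation=cv2.INTER_CUBIC); cv2.imwrite(f"pics/{n}c.png",h)
E
```

```text
top ((0.6322358250617981, -0.07868793606758118), (0.20588186383247375, 0.3007605969905853), 8.551575660705566)
copper [381.46478873 165.51643192] [ 69  53  16  16 213] [ 0.63129745 -0.04974632  0.046     ]
scene ((0.6144883036613464, -0.08164127171039581), (0.24302655458450317, 0.2999832034111023), 8.401067733764648)
copper [235.88268156 287.87150838] [ 98  62  17  13 179] [ 0.63143372 -0.04938991  0.046     ]
```

View pics/topc.png

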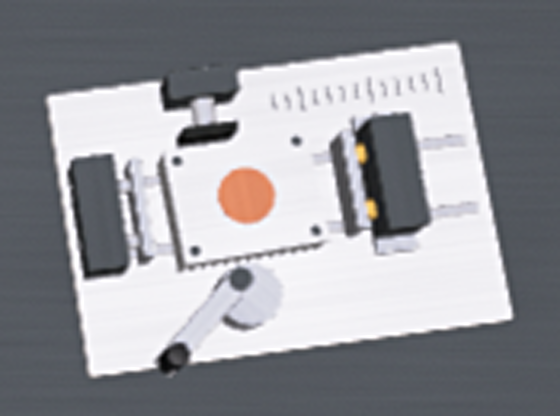

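View pics/scenec.png

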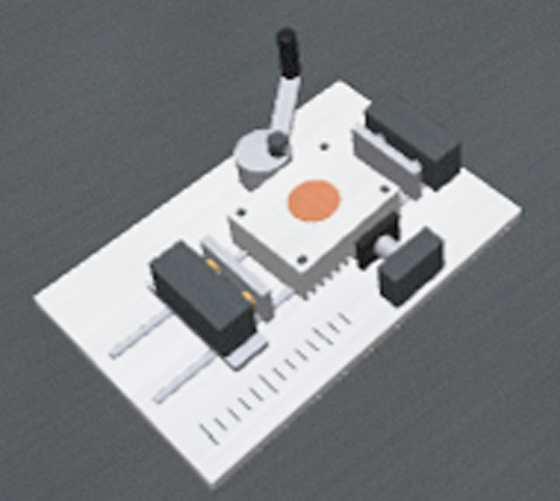

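Crops: top shows the jaw block's back top edge at crop (413,114)–(428,231) and the knob top at (174,354). The scene crop shows the knob top at (287,34) and the jaw back edge at (151,268)–(216,349).

```bash
cat >> h.py <<'E'
yaw=np.radians(8.55);cy,sy=np.cos(yaw),np.sin(yaw)
RJ=np.array([[cy,-sy,0],[sy,cy,0],[0,0,1]])
OJ=np.array([.63224,-.07869,0])+RJ@[.005,.030,0]
def tojig(p): return RJ.T@(np.asarray(p)-OJ)
def toworld(q): return OJ+RJ@np.asarray(q)
E
python3 - <<'E'
from h import *
np.set_printoptions(precision=4,suppress=True)
T=dict(np.load("pics/top0.npz"));S=dict(np.load("pics/scene0.npz"))
t=lambda u,v:(305+u/3.2-.34,105+v/3.2-.34); s=lambda u,v:(130+u/2.947-.33,220+v/2.947-.33)
print(OJ)
for n,a,b in [("knob",(174,354),(287,34)),("backL",(413,114),(216,349)),("backR",(428,231),(151,268)),("frontL",(371,117),(255,317)),("frontR",(385,235),(183,241))]:
    p,e=tri([ray(T,t(*a)),ray(S,s(*b))]); print(n,p,e,tojig(p), tojig(onz(T,t(*a),.055)))
k=tojig(onz(T,t(174,354),.096));print(k,np.degrees(np.arctan2(k[1]-.015,k[0]+.06)),np.hypot(k[1]-.015,k[0]+.06))
E
```

```text
[ 0.6327 -0.0483  0.    ]
knob [0.514  0.0085 0.0941] [0.3, 0.3] [-0.1089  0.0738  0.0941] [-0.1046  0.0668  0.055 ]
backL [ 0.6919 -0.1673  0.0414] [0.7, 0.7] [ 0.0408 -0.1265  0.0414] [ 0.0369 -0.1218  0.055 ]
backR [ 0.6087 -0.1721  0.045 ] [1.9, 1.9] [-0.0422 -0.1189  0.045 ] [-0.045  -0.1167  0.055 ]
frontL [ 0.6887 -0.136   0.0452] [1.7, 1.7] [ 0.0423 -0.095   0.0452] [ 0.0387 -0.093   0.055 ]
frontR [ 0.6045 -0.1429  0.0474] [0.8, 0.8] [-0.042  -0.0894  0.0474] [-0.0438 -0.0874  0.055 ]
[-0.1089  0.0744  0.096 ] 129.4705635857478 0.07697343240572477
```

```bash
cat >> h.py <<'E'
def plan(q,yawdeg,s):
    """shift/turn in tool axes to reach jig point q, tool pointing down, tool x at jig yaw yawdeg"""
    from scipy.spatial.transform import Rotation as Ro
    R=s["tcp_rot"];a=yaw+np.radians(yawdeg)
    G=np.array([[np.cos(a),np.sin(a),0],[np.sin(a),-np.cos(a),0],[0,0,-1]])
    print("shift",np.round(R.T@(toworld(q)-s["position"]),4),"rotvec",np.round(Ro.from_matrix(R.T@G).as_rotvec(degrees=True),2))
E
python3 - <<'E'
from h import *
from rig import bot
s=bot.read_state()
plan([0,-.158,.15],90,s);plan([0,-.158,.026],90,s)
E
```

```text
shift [ 0.5265 -0.1825  0.0722] rotvec [ -0.08  -0.09 -75.87]
shift [ 0.5264 -0.1822  0.1962] rotvec [ -0.08  -0.09 -75.87]
```
Distance 0.557: 12 rows at .05. Path: straight to (z .15) passes over... fine. Rows: target directly; last rows at final. Move to z .15 with opening 0.

Units first: shifts go in units of 25 mm and turns go in units of 4 degrees. So 0.05 m is 2, 0.5265 m is 21.06, -75.87 degrees is -18.9675.

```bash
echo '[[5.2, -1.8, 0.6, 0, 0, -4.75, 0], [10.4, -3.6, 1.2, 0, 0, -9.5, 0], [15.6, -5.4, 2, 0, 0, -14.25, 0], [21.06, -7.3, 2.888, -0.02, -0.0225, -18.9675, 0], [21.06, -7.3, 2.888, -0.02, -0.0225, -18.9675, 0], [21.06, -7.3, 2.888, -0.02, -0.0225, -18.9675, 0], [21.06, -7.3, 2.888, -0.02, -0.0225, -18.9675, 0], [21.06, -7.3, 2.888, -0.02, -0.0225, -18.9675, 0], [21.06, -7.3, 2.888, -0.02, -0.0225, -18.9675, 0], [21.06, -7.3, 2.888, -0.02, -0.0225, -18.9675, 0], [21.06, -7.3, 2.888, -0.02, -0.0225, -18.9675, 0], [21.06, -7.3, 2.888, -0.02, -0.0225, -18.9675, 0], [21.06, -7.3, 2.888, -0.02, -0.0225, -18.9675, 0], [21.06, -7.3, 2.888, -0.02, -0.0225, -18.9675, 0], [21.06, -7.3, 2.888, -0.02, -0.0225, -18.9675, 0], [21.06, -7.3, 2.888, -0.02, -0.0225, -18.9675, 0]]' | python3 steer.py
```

```text
refused: ROWS must be rows parted by a bar, with the numbers parted by commas. Nothing was moved.
```

I used the wrong layout. The manual says rows parted by a bar, with the numbers parted by commas; once more.

```bash
echo '5.2,-1.8,0.6,0,0,-4.75,0 | 10.4,-3.6,1.2,0,0,-9.5,0 | 15.6,-5.4,2,0,0,-14.25,0 | 21.06,-7.3,2.888,-0.02,-0.0225,-18.9675,0 | 21.06,-7.3,2.888,-0.02,-0.0225,-18.9675,0 | 21.06,-7.3,2.888,-0.02,-0.0225,-18.9675,0 | 21.06,-7.3,2.888,-0.02,-0.0225,-18.9675,0 | 21.06,-7.3,2.888,-0.02,-0.0225,-18.9675,0 | 21.06,-7.3,2.888,-0.02,-0.0225,-18.9675,0 | 21.06,-7.3,2.888,-0.02,-0.0225,-18.9675,0 | 21.06,-7.3,2.888,-0.02,-0.0225,-18.9675,0 | 21.06,-7.3,2.888,-0.02,-0.0225,-18.9675,0 | 21.06,-7.3,2.888,-0.02,-0.0225,-18.9675,0 | 21.06,-7.3,2.888,-0.02,-0.0225,-18.9675,0 | 21.06,-7.3,2.888,-0.02,-0.0225,-18.9675,0 | 21.06,-7.3,2.888,-0.02,-0.0225,-18.9675,0' | python3 steer.py
python3 - <<'E'
from h import *
from rig import bot
s=bot.read_state();print(tojig(s["position"]),s["force"],s["tcp_rot"].round(3))
plan([0,-.158,.026],90,s)
c=bot.capture("wrist");cv2.imwrite("pics/w1.png",c["color"][:,:,::-1])
E
```

```text
time_s: 1.7
position: [0.6554, -0.207, 0.1508]
tcp_rot: [[-0.146, 0.989, 0.0], [0.989, 0.146, -0.002], [-0.002, -0.0, -1.0]]
force: [0.2, 0.6, -0.7]
opening: 0.007
grasp_force: 0.0
[-0.00119465 -0.1603341   0.15075839] [ 0.22479885  0.58703162 -0.66276044] [[-0.146  0.989  0.   ]
 [ 0.989  0.146 -0.002]
 [-0.002 -0.    -1.   ]]
shift [0.0026 0.0012 0.1248] rotvec [-0.    0.13 -0.14]
```

View pics/w1.png

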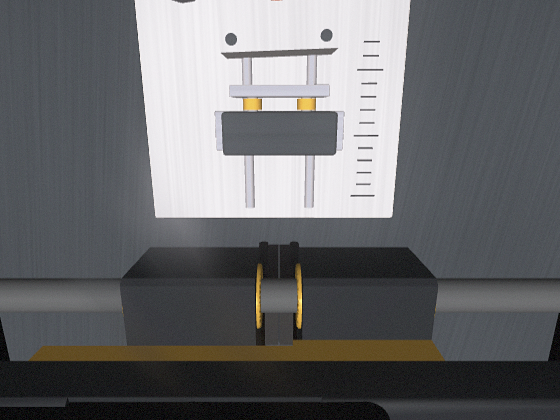

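Wrist view: jaw block (222–337, 112–155) is centred on column 280, in line with the fingers (258–300). The rods at columns 248 and 310 leave a clear gap between them. Descending.

To row units: 0.123 m is 4.92, 0.09 m is 3.6.

```bash
echo '0,0.04,1.8,0,0,0,0 | 0,0.04,3.6,0,0,0,0 | 0,0.04,4.92,0,0,0,0 | 0,0.04,4.92,0,0,0,0 | 0.4,0.04,4.92,0,0,0,0 | 0.6,0.04,4.92,0,0,0,0 | 0.72,0.04,4.92,0,0,0,0 | 0.84,0.04,4.92,0,0,0,0 | 0.96,0.04,4.92,0,0,0,0 | 1.08,0.04,4.92,0,0,0,0 | 1.2,0.04,4.92,0,0,0,0 | 1.2,0.04,4.92,0,0,0,0' | python3 steer.py
cat > st.py <<'E'
from h import *
from rig import bot
s=bot.read_state();print("t",s["time_s"],"jig pos",tojig(s["position"]).round(4),"jig force",(RJ.T@s["force"]).round(2))
E
python3 st.py
```

```text
time_s: 2.95
position: [0.6538, -0.1778, 0.0281]
tcp_rot: [[-0.149, 0.989, 0.002], [0.989, 0.15, -0.006], [-0.006, 0.002, -1.0]]
force: [-0.3, -5.1, 1.0]
opening: 0.004
grasp_force: 2.3
t 2.95 jig pos [ 0.0016 -0.1312  0.0281] jig force [-1.05 -4.99  0.96]
```

To row units: 0.012 m is 0.48, 0.01 m is 0.4.

```bash
echo '0.08,0,0,0,0,0,0 | 0.16,0,0,0,0,0,0 | 0.24,0,0,0,0,0,0 | 0.32,0,0,0,0,0,0 | 0.4,0,0,0,0,0,0 | 0.48,0,0,0,0,0,0' | python3 steer.py; python3 st.py;  echo '0.08,0,0,0,0,0,0 | 0.16,0,0,0,0,0,0 | 0.24,0,0,0,0,0,0' | python3 steer.py; python3 st.py
```

```text
time_s: 3.55
position: [0.6522, -0.1671, 0.0282]
tcp_rot: [[-0.149, 0.989, 0.003], [0.989, 0.149, -0.007], [-0.008, 0.002, -1.0]]
force: [-0.2, -7.8, 1.0]
opening: 0.008
grasp_force: 3.5
t 3.55 jig pos [ 0.0016 -0.1204  0.0282] jig force [-1.33 -7.71  1.  ]
time_s: 3.85
position: [0.6513, -0.1612, 0.0282]
tcp_rot: [[-0.149, 0.989, 0.003], [0.989, 0.149, -0.007], [-0.007, 0.002, -1.0]]
force: [-0.4, -7.1, 0.6]
opening: 0.006
grasp_force: 3.5
t 3.85 jig pos [ 0.0016 -0.1144  0.0282] jig force [-1.47 -6.97  0.61]
```

```bash
echo '0.08,0,0,0,0,0,0 | 0.16,0,0,0,0,0,0' | python3 steer.py; python3 st.py;  echo '0.08,0,0,0,0,0,0 | 0.16,0,0,0,0,0,0' | python3 steer.py|grep force; python3 st.py
```

```text
time_s: 4.05
position: [0.6508, -0.1575, 0.0282]
tcp_rot: [[-0.149, 0.989, 0.003], [0.989, 0.15, -0.008], [-0.008, 0.002, -1.0]]
force: [-1.4, -9.5, 0.8]
opening: 0.009
grasp_force: 4.6
t 4.05 jig pos [ 0.0016 -0.1106  0.0282] jig force [-2.8  -9.2   0.76]
force: [-1.0, -8.6, 0.8]
grasp_force: 4.6
t 4.25 jig pos [ 0.0016 -0.1073  0.0282] jig force [-2.23 -8.38  0.79]
```

```bash
echo '0.08,0,0,0,0,0,0 | 0.12,0,0,0,0,0,0' | python3 steer.py|grep force; python3 st.py;python3 - <<'E'
from rig import bot
import cv2
c=bot.capture("top");cv2.imwrite("pics/t2.png",cv2.resize(c["color"][105:235,305:480,::-1],(700,520),interpolation=cv2.INTER_CUBIC))
E
```

```text
force: [-0.5, -10.0, -0.3]
grasp_force: 4.6
t 4.45 jig pos [ 0.0016 -0.1042  0.0282] jig force [-2.01 -9.85 -0.32]
```

View pics/t2.png

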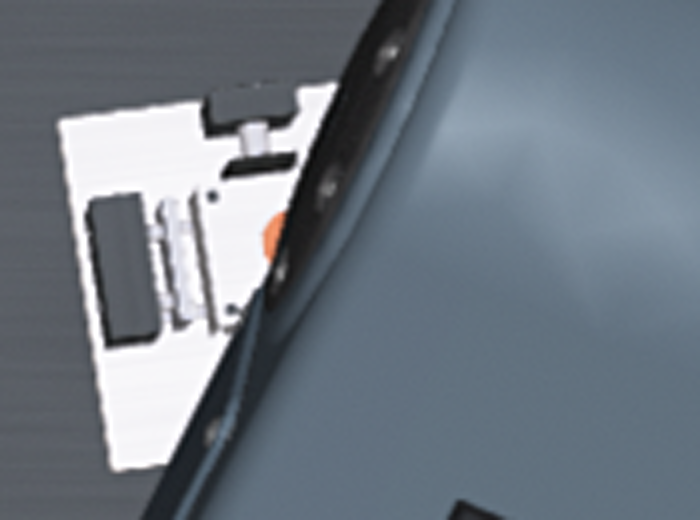

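The arm hides the moving jaw. On the fixed side, the anvil's right edge (col ~193) and the heat sink's edge (col ~203) are a few mm apart. Continuing gently.

```bash
for i in 1; do echo '0.04,0,0,0,0,0,0 | 0.08,0,0,0,0,0,0 | 0.08,0,0,0,0,0,0' | python3 steer.py|grep ^force; python3 st.py; echo '0.04,0,0,0,0,0,0 | 0.04,0,0,0,0,0,0' | python3 steer.py|grep ^force; python3 st.py; done
```

```text
force: [-1.4, -9.2, 2.0]
t 4.8 jig pos [ 0.0016 -0.1022  0.0282] jig force [-2.72 -8.94  2.02]
force: [-0.6, -8.9, 0.7]
t 5.0 jig pos [ 0.0016 -0.1012  0.0282] jig force [-1.96 -8.69  0.75]
```

To row units: 0.0015 m is 0.06, 0.001 m is 0.04.

```bash
echo '0.04,0,0,0,0,0,0 | 0.06,0,0,0,0,0,0 | 0.06,0,0,0,0,0,0' | python3 steer.py|grep ^force; python3 st.py
```

```text
force: [-0.6, -8.7, 1.3]
t 5.3 jig pos [ 0.0016 -0.0998  0.0282] jig force [-1.93 -8.54  1.31]
```

To row units: 0.001 m is 0.04.

```bash
echo '0.04,0,0,0,0,0,0 | 0.04,0,0,0,0,0,0' | python3 steer.py|grep ^force; python3 st.py
```

```text
force: [-1.1, -8.9, 1.3]
t 5.5 jig pos [ 0.0016 -0.0987  0.0282] jig force [-2.4  -8.68  1.28]
```

```bash
echo '0.04,0,0,0,0,0,0 | 0.04,0,0,0,0,0,0' | python3 steer.py|grep ^force; python3 st.py
```

```text
force: [-1.0, -8.9, 1.4]
t 5.7 jig pos [ 0.0016 -0.0977  0.0282] jig force [-2.31 -8.64  1.38]
```

To row units: 0.0015 m is 0.06, 0.001 m is 0.04.

```bash
echo '0.04,0,0,0,0,0,0 | 0.06,0,0,0,0,0,0 | 0.06,0,0,0,0,0,0' | python3 steer.py|grep ^force; python3 st.py
```

```text
force: [-2.1, -8.1, 1.1]
t 6.0 jig pos [ 0.0016 -0.0962  0.0282] jig force [-3.28 -7.71  1.05]
```

```bash
echo '0.04,0,0,0,0,0,0 | 0.04,0,0,0,0,0,0' | python3 steer.py|grep ^force; python3 st.py
```

```text
force: [-1.7, -8.9, 1.5]
t 6.2 jig pos [ 0.0016 -0.0952  0.0282] jig force [-3.01 -8.53  1.52]
```

```bash
echo '0.04,0,0,0,0,0,0 | 0.04,0,0,0,0,0,0' | python3 steer.py|grep ^force; python3 st.py
```

```text
force: [-1.0, -7.7, 1.5]
t 6.4 jig pos [ 0.0016 -0.0942  0.0282] jig force [-2.15 -7.51  1.49]
```

To row units: 0.0015 m is 0.06, 0.001 m is 0.04.

```bash
echo '0.04,0,0,0,0,0,0 | 0.06,0,0,0,0,0,0 | 0.06,0,0,0,0,0,0' | python3 steer.py|grep ^force; python3 st.py
```

```text
force: [-1.4, -8.8, 1.5]
t 6.7 jig pos [ 0.0016 -0.0927  0.0282] jig force [-2.69 -8.52  1.48]
```

To row units: 0.0015 m is 0.06, 0.001 m is 0.04.

```bash
echo '0.04,0,0,0,0,0,0 | 0.06,0,0,0,0,0,0 | 0.06,0,0,0,0,0,0' | python3 steer.py|grep ^force; python3 st.py
```

```text
force: [-1.8, -9.1, 1.5]
t 7.0 jig pos [ 0.0016 -0.0914  0.0282] jig force [-3.13 -8.69  1.5 ]
```

To row units: 0.001 m is 0.04.

```bash
echo '0.04,0,0,0,0,0,0 | 0.04,0,0,0,0,0,0' | python3 steer.py|grep ^force; python3 st.py;python3 - <<'E'
from rig import bot
import cv2
c=bot.capture("scene");cv2.imwrite("pics/s3.png",cv2.resize(c["color"][220:390,130:320,::-1],(670,600),interpolation=cv2.INTER_CUBIC))
E
```

```text
force: [-0.8, -10.7, 0.9]
t 7.2 jig pos [ 0.0016 -0.0909  0.0282] jig force [ -2.4  -10.51   0.87]
```

View pics/s3.png

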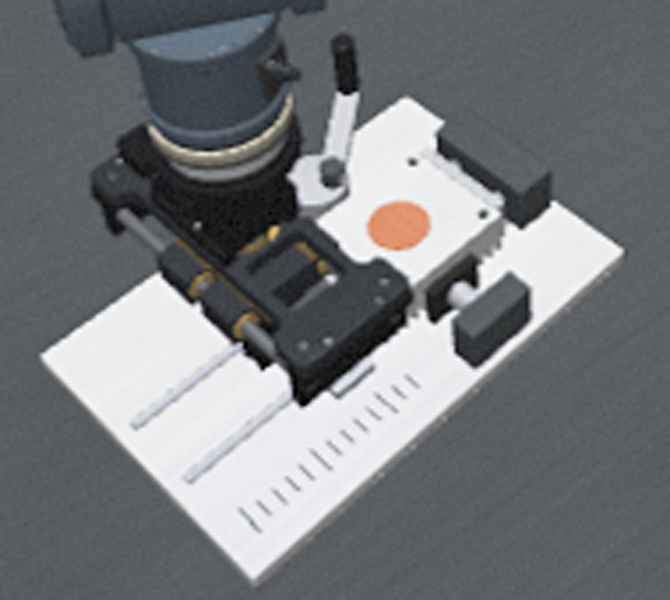

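The heat sink now meets the anvil (anvil around (460,180), right at its edge) and the push is starting to rise. Squeezing in small steps.

To row units: 0.0008 m is 0.032.

```bash
echo '0.032,0,0,0,0,0,0 | 0.032,0,0,0,0,0,0' | python3 steer.py|grep ^force; python3 st.py
```

```text
force: [-0.7, -12.4, 0.8]
t 7.45 jig pos [ 0.0017 -0.0906  0.0282] jig force [ -2.57 -12.12   0.81]
```

```bash
echo '0.02,0,0,0,0,0,0 | 0.02,0,0,0,0,0,0' | python3 steer.py|grep ^force; python3 st.py
```

```text
force: [-1.8, -13.3, 0.7]
t 7.65 jig pos [ 0.0017 -0.0905  0.0282] jig force [ -3.72 -12.88   0.71]
```

To row units: 0.0008 m is 0.032.

```bash
echo '0.032,0,0,0,0,0,0 | 0.032,0,0,0,0,0,0' | python3 steer.py|grep ^force; python3 st.py
```

```text
force: [-1.0, -13.3, 0.6]
t 7.85 jig pos [ 0.0017 -0.0901  0.0282] jig force [ -2.92 -13.05   0.58]
```

To row units: 0.0004 m is 0.016.

```bash
echo '0.016,0,0,0,0,0,0 | 0.016,0,0,0,0,0,0' | python3 steer.py|grep ^force; python3 st.py
```

```text
force: [-1.2, -14.0, 0.5]
t 8.05 jig pos [ 0.0017 -0.09    0.0282] jig force [ -3.27 -13.63   0.49]
```

To row units: 0.0006 m is 0.024.

```bash
echo '0.024,0,0,0,0,0,0 | 0.024,0,0,0,0,0,0' | python3 steer.py|grep ^force; python3 st.py
```

```text
force: [-2.8, -15.2, 0.9]
t 8.25 jig pos [ 0.0017 -0.0897  0.0282] jig force [ -4.99 -14.67   0.89]
```

```bash
echo '-0.4,0,0,0,0,0,0 | -1,0,0,0,0,0,0 | -1,0,-2,0,0,0,0 | -1,0,-3.6,0,0,0,0 | -1,0,-4.8,0,0,0,0 | -1,0,-4.8,0,0,0,0' | python3 steer.py|grep ^force; python3 st.py
cat > lev.py <<'E'
from h import *
from rig import bot
s=bot.read_state()
def go(f,z,off):
    f=np.radians(f);k=np.array([-.06+.075*np.cos(f),.015+.075*np.sin(f),z]);plan(k+off*np.array([np.sin(f),-np.cos(f),0]),np.degrees(f)-90,s)
E
python3 - <<'E'
from lev import *
go(129.5,.15,.04);go(129.5,.066,.04)
for n in("scene","top"):
    c=bot.capture(n); cv2.imwrite(f"pics/{n}4.png",c["color"][:,:,::-1])
E
```

```text
force: [1.5, 0.2, -1.3]
t 8.85 jig pos [ 0.0044 -0.1097  0.1527] jig force [ 1.56 -0.04 -1.3 ]
shift [ 0.208  -0.0812  0.0004] rotvec [ 0.68  0.14 50.5 ]
shift [ 0.2086 -0.082   0.0844] rotvec [ 0.68  0.14 50.5 ]
```

```bash
echo '1.8,-0.72,0,0,0,2,0 | 3.6,-1.44,0,0,0,4,0 | 5.4,-2.16,0,0,0,6.25,0 | 7.2,-2.8,0,0,0,8.25,0 | 8.28,-3.24,0,0.15,0.025,10.5,0 | 8.28,-3.24,0,0.15,0.025,12.625,0 | 8.28,-3.24,0,0.15,0.025,12.625,0 | 8.28,-3.24,0,0.15,0.025,12.625,0' | python3 steer.py|grep ^force; python3 st.py
python3 - <<'E'
from lev import *
go(129.5,.066,.04)
for n in("scene","top"):
    c=bot.capture(n); cv2.imwrite(f"pics/{n}5.png",c["color"][:,:,::-1]); print(proj(c,toworld([-.1089,.0741,.095])))
a=cv2.imread("pics/top5.png")[105:235,305:480];b=cv2.imread("pics/scene5.png")[220:390,130:320]
cv2.imwrite("pics/c5.png",np.hstack([cv2.resize(a,(400,360)),cv2.resize(b,(400,360))]))
E
```

```text
force: [0.5, -0.1, -0.7]
t 9.75 jig pos [-0.0804  0.0993  0.1457] jig force [ 0.49 -0.15 -0.73]
shift [0.0025 0.0038 0.0796] rotvec [-0.58  0.3   0.17]
[227.24172171 230.84909712]
[359.10532829 215.31236928]
```

View pics/c5.png

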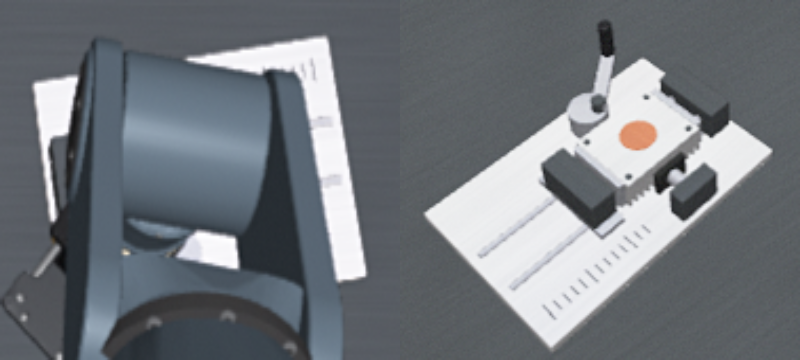

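The scene crop shows the heat sink held between pad and anvil and the knob untouched at (605,25). The gripper is just above the crop. Descending beside the knob, then pushing along the arc.

To row units: 0.08 m is 3.2, 0.04 m is 1.6, -0.5 degrees is -0.125.

```bash
echo '0.1,0.08,1.6,-0.125,0.075,0,0 | 0.1,0.08,3.2,-0.125,0.075,0,0 | 0.1,0.08,3.2,-0.125,0.075,0,0 | 0.1,0.08,3.2,-0.125,0.075,0,0' | python3 steer.py|grep ^force; python3 st.py
python3 - <<'E'
from lev import *
for f in (129.5,140,150,160,170,180,190): go(f,.066,.0175)
E
```

```text
force: [-0.3, -0.5, 0.0]
t 10.25 jig pos [-0.0777  0.0992  0.0664] jig force [-0.41 -0.44  0.02]
shift [-0.0224  0.0012  0.0004] rotvec [-0.07 -0.01 -0.01]
shift [-0.0364 -0.0007  0.0004] rotvec [ -0.07  -0.02 -10.51]
shift [-0.0498 -0.0002  0.0004] rotvec [-7.000e-02 -2.000e-02 -2.051e+01]
shift [-0.0629  0.0027  0.0004] rotvec [-7.000e-02 -3.000e-02 -3.051e+01]
shift [-0.0753  0.0078  0.0004] rotvec [-7.000e-02 -3.000e-02 -4.051e+01]
shift [-0.0867  0.015   0.0004] rotvec [-6.000e-02 -4.000e-02 -5.051e+01]
shift [-0.0966  0.0241  0.0004] rotvec [-6.000e-02 -5.000e-02 -6.051e+01]
```

```bash
echo '-0.44,0.04,0,0,0,0,0 | -0.88,0.04,0,0,0,0,0 | -1.16,0,0,0,0,-1.25,0 | -1.44,-0.04,0,0,0,-2.625,0 | -1.72,-0.04,0,0,0,-3.75,0 | -2,0,0,0,0,-5.125,0 | -2.24,0.04,0,0,0,-6.25,0 | -2.52,0.12,0,0,0,-7.625,0 | -2.52,0.12,0,0,0,-7.625,0' | python3 steer.py|grep ^force; python3 st.py
python3 - <<'E'
from lev import *
for f in (160,170,180,185,190,195,200): go(f,.066,.0175)
E
```

```text
force: [-0.5, 0.4, -0.1]
t 11.15 jig pos [-0.1244  0.0562  0.0683] jig force [-0.43  0.52 -0.09]
shift [ 0.0008 -0.0004  0.0023] rotvec [ 0.18 -0.04 -0.08]
shift [-0.0125 -0.0023  0.0023] rotvec [  0.18  -0.02 -10.08]
shift [-0.0259 -0.0018  0.0023] rotvec [ 1.800e-01 -1.000e-02 -2.008e+01]
shift [-0.0326 -0.0007  0.0023] rotvec [  0.18  -0.   -25.08]
shift [-0.0391  0.001   0.0023] rotvec [ 1.900e-01  1.000e-02 -3.008e+01]
shift [-0.0454  0.0032  0.0023] rotvec [ 1.900e-01  2.000e-02 -3.508e+01]
shift [-0.0515  0.006   0.0023] rotvec [ 1.900e-01  2.000e-02 -4.008e+01]
```

Run:
```python
from lev import *
c=bot.capture("scene"); cv2.imwrite("pics/s6.png",cv2.resize(c["color"][170:330,130:320,::-1],(700,590),interpolation=cv2.INTER_CUBIC))
```

```text
(no output)
```

View pics/s6.png

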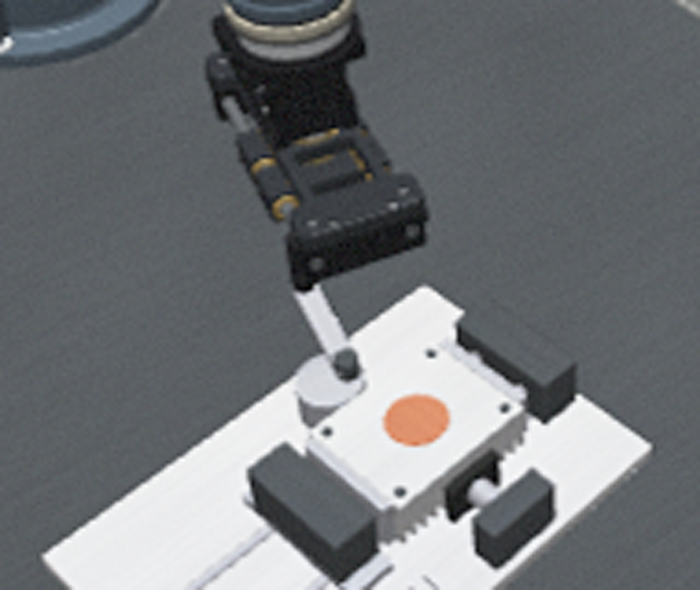

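The lever (hub (345,362), arm to (300,290)) has turned with the gripper, so contact is good. Continuing.

To row units: -0.039 m is -1.56, -0.0326 m is -1.304, -30 degrees is -7.5.

```bash
echo '-0.24,-0.04,0.08,0,0,-1.25,0 | -0.5,-0.092,0.08,0,0,-2.5,0 | -0.76,-0.08,0.08,0,0,-3.75,0 | -1.04,-0.08,0.08,0,0,-5,0 | -1.304,-0.04,0.08,0,0,-6.25,0 | -1.56,0.04,0.08,0,0,-7.5,0 | -1.56,0.04,0.08,0,0,-7.5,0' | python3 steer.py|grep ^force; python3 st.py
cat > lf.py <<'E'
from lev import *
p=tojig(s["position"]);f=RJ.T@s["force"]
d=p[:2]-[-.06,.015]; R=np.hypot(*d); 
# knob angle if contact at 17.5mm along tool x
tx=(RJ.T@s["tcp_rot"][:,0])[:2]
g=s["position"]; best=min(np.linspace(120,250,2601),key=lambda a:abs(np.dot(d-.075*np.array([np.cos(np.radians(a)),np.sin(np.radians(a))]),tx)-.0175))
print("phi",round(best,1),"theta",round(np.radians(best-120),3),"push force",round(float(f[:2]@tx),2),f.round(2))
E
python3 - <<'E'
import lf
for f in (190,195,200,205,208,210,212,214): lf.go(f,.066,.0175)
E
```

```text
force: [-1.5, 3.2, 1.8]
t 11.9 jig pos [-0.1372  0.0208  0.0653] jig force [-1.05  3.4   1.83]
phi 188.8 theta 1.201 push force 3.53 [-1.05  3.4   1.83]
shift [-0.0016 -0.     -0.0007] rotvec [ 0.04 -0.08 -0.14]
shift [-0.0082 -0.0012 -0.0007] rotvec [ 0.05 -0.08 -5.14]
shift [-0.0149 -0.0019 -0.0007] rotvec [  0.05  -0.08 -10.14]
shift [-0.0216 -0.0019 -0.0007] rotvec [  0.05  -0.08 -15.14]
shift [-0.0256 -0.0017 -0.0007] rotvec [  0.05  -0.08 -18.14]
shift [-0.0283 -0.0014 -0.0007] rotvec [  0.06  -0.07 -20.14]
shift [-0.0309 -0.001  -0.0007] rotvec [  0.06  -0.07 -22.14]
shift [-0.0336 -0.0006 -0.0007] rotvec [  0.06  -0.07 -24.14]
```

To row units: -0.0216 m is -0.864, -0.018 m is -0.72, -15 degrees is -3.75.

```bash
echo '-0.18,-0.04,0,0,0,-0.625,0 | -0.328,-0.048,0,0,0,-1.25,0 | -0.46,-0.064,0,0,0,-1.875,0 | -0.596,-0.076,0,0,0,-2.5,0 | -0.72,-0.076,0,0,0,-3.125,0 | -0.864,-0.076,0,0,0,-3.75,0 | -0.864,-0.076,0,0,0,-3.75,0' | python3 steer.py|grep ^force
python3 - <<'E'
import lf
for f in (206,208,210,212,214): lf.go(f,.066,.0175)
E
```

```text
force: [-2.8, 5.3, 4.8]
phi 203.5 theta 1.457 push force 5.99 [-1.98  5.68  4.84]
shift [-0.0033 -0.0001 -0.0009] rotvec [-0.02 -0.26 -1.18]
shift [-0.0059 -0.0006 -0.0009] rotvec [-0.01 -0.26 -3.18]
shift [-0.0086 -0.001  -0.001 ] rotvec [-0.01 -0.26 -5.18]
shift [-0.0112 -0.0013 -0.001 ] rotvec [-0.   -0.26 -7.18]
shift [-0.0139 -0.0015 -0.001 ] rotvec [ 0.   -0.26 -9.18]
```

```bash
echo '-0.12,0,0,0,0,-0.5,0 | -0.236,-0.024,0,0,0,-1,0 | -0.344,-0.04,0,0,0,-1.5,0 | -0.472,-0.052,0,0,0,-2,0 | -0.472,-0.052,0,0,0,-2,0' | python3 steer.py|grep ^force
python3 - <<'E'
import lf
E
```

```text
force: [-4.3, 8.4, 6.0]
phi 210.8 theta 1.584 push force 9.16 [-2.99  8.97  6.03]
```

Firm: about 1.58 rad, 9 N at the knob. Letting go.

To row units: -0.18 m is -7.2, -0.16 m is -6.4.

```bash
echo '0.4,0,0,0,0,0,0 | 1.2,0,0,0,0,0,0 | 1.2,0,-1.6,0,0,0,0 | 1.2,0,-3.2,0,0,0,0 | 1.2,-2,-4.8,0,0,0,0 | 1.2,-4,-6,0,0,0,0 | 1.2,-5.6,-6.4,0,0,0,0 | 1.2,-7.2,-6.4,0,0,0,0 | 1.2,-7.2,-6.4,0,0,0,0 | 1.2,-7.2,-6.4,0,0,0,0 | 1.2,-7.2,-6.4,0,0,0,0' | python3 steer.py|grep ^force; python3 st.py
python3 - <<'E'
from lev import *
im={}
for n in("scene","top"):
    c=bot.capture(n); im[n]=c["color"][:,:,::-1]
a=im["top"][105:235,305:480];b=im["scene"][210:340,130:305]
cv2.imwrite("pics/c7.png",np.vstack([cv2.resize(np.ascontiguousarray(x),(400,298)) for x in(a,b)]) if 0 else np.hstack([cv2.resize(np.ascontiguousarray(x),(400,298),interpolation=cv2.INTER_CUBIC) for x in(a,b)]))
E
```

```text
force: [-0.7, 1.1, 0.7]
t 14.2 jig pos [-0.2978 -0.0853  0.2245] jig force [-0.57  1.2   0.73]
```

View pics/c7.png

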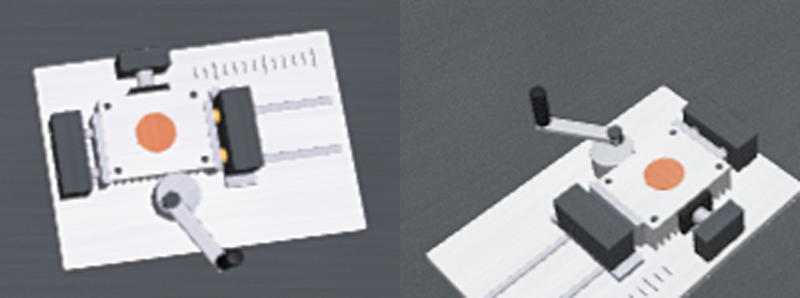

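The arm is clear. The heat sink sits between pad and anvil and against the bumper (150,90), and the lever now points to the knob at (230,259). Checking its angle from the top view, then handing in.

Run:
```python
from lev import *
c=bot.capture("top")
im=c["color"];m=(im[205:232,385:425].max(2)<35).astype(np.uint8)
k=tojig(onz(c,(305+230/2.286,105+258/2.286),.09));print(k,np.radians(np.degrees(np.arctan2(k[1]-.015,k[0]+.06))%360-120))
h=cv2.inRange(cv2.cvtColor(im[105:235,305:480],cv2.COLOR_RGB2HSV),(3,110,100),(14,255,255))
l,_,st,ce=cv2.connectedComponentsWithStats(h);i=1+np.argmax(st[1:,4]);print("copper jig",tojig(onz(c,ce[i]+[305,105],.046)))
```

```text
[-0.12646768 -0.02062555  0.09      ] 1.5392155128113845
copper jig [0.00795772 0.01666445 0.046     ]
```

```bash
python3 -c "
from rig import bot
print(bot.hand_in())"
```

```text
the job is handed in; nothing more can be done
None
```

The heat sink is clamped and the job handed in (no verdict was returned): jaw shut first with about 15 N of push, then the lever swung to about 1.55 rad (about 9 N at the knob), pressing the heat sink about 3 mm into the bumper, and the arm was clear at about 14 s.

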